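Lock the shelf bracket on its bench post with the linch pin

ROBOT

A 7-joint arm with a two-finger parallel gripper is mounted at the origin on the work surface. World frame = base frame: x ahead of the robot, y to its left, z up, the work surface at z = 0. Lengths are in m, angles in rad, forces in N, time in s.
With the tool pointing down it reaches from about 0.4 to 0.85 m from the base axis. Payload 4.4 kg.
Tool frame: the origin (TCP) lies on the centre line of the jaws, within the pads' length; the fingertips stand 17 mm ahead of it and the grasp point (between the pads) lies 2 mm behind it; z points along the fingers, y is the line along which they close (so a half turn about z gives the same grasp; the last joint's range is limited). The gripper opens to 94 mm and grips with 3 to 60 N. Pads are 16 mm wide; open, the fingers measure 119 mm over their backs; the gripper's body (75 mm by 177 mm) begins 78 mm behind the grasp point.
Start: joints at [-1.407, 0.628, 0.038, 1.517, -0.027, 0.996, -0.02], TCP at [0.148, 0.633, 0.222] pointing down, gripper open.
Joint ranges: [-3.06, 3.06], [-0.37, 2.12], [-1.25, 1.32], [0.18, 2.47], [-1.1, 4.24], [0.23, 1.98], [-2.94, 2.94]. Speed limits (rad/s): [2.57, 2.57, 3.14, 3.14, 3.14, 3.14, 3.14].

INTERFACE

Orientations are given as a unit quaternion [w, x, y, z].
In Python, from cell import arm, eyes, hand_in, cut_out, pinpoint gives the robot as it stands.
- The arm moves only by the tool jog_arm, never from a script. Its argument "deltas" is one flat list of numbers, 7 for each row, row after row: the opening, from 0 (shut) to 1 (fully open), then the shift along the tool's x, y, z in m, then the turn, a rotation vector about the tool's x, y, z in rad. A call has exactly 10 rows; each row shifts and turns the commanded pose from where the row before left it, along the tool's axes as they then stand; what a row does not reach is not made up. A row lasts 1/8 s, in which the tool goes at most 62.5 mm and 10.7 degrees, less where a joint would pass 70% of its speed; a pose out of reach is approached as far as the arm can. A call with a gripper value outside its range is refused whole. The fingers move at their own pace and stop on an object; "grip_force" is the grip in N (left out, the last holds). Time passes only in rows, so rows that do not move let the fingers close, or fill a call up. It gives the time, the measured TCP pose, the force, the opening and the grip force at its end, in the units of the state.
- arm.get_state(): the state, without advancing time (a new reading comes with each control period).
- eyes.snapshot(name): name is "scene" or "top" or "wrist"; returns a dict with "image" (384x512x3 uint8, red, green, blue), "z_map" (384x512 float32, m along the optical axis (not along the pixel's ray), 0 where there is no reading), "fx", "fy", "cx", "cy" (pixels), "k1" (the pictures are not rectified: a ray, as slopes to the right and down, at radius r is drawn at 1 + k1 r^2 times it, then the intrinsics apply), "R" (3x3) and "t" (3): a world point X has camera coordinates R X + t. Camera axes: x right, y down, z forward; pixel columns grow to the right and rows downward; lengths in m; the calibration is good to about 2 mm. A picture is of the moment at which its call begins.
- hand_in(): hands the job in; it is judged then, once.
Trained networks look in a picture, given as the dict that the camera call returned (one of the last four; its "shot" number tells which), for a name from the list of things; names that differ only in an ending like _2 or _b are one class to them, and where a whole thing is asked for, a point or a joint stands for the part that bears it (a point fixed in the world has none). Each returns a list of dicts, best first, with "confidence" (0 to 1); they miss things now and then, are a little off and sometimes report something else, mostly with a low value. They report only what shows in the picture. A call takes as long as a camera call. They do not tell look-alikes from the thing itself.
- cut_out(picture, name): "mask" (384x512 bool, what is visible of it).
- pinpoint(picture, name): "location" ([x, y, z] in m, in world coordinates, good to about 4 mm: a listed point, or the origin of a listed thing).
The state is a dict: "t": time; "q": joint angles; "joint_velocities": joint speeds; "effort": joint torques, N m; "ee_pos": TCP position; "tool_rot": TCP orientation; "wrist_force": force on the tool from outside, world axes, zero at the start; "ft_torque": the same for the moment, N m; "gripper_width": finger opening in m; "grip_force": force on a finger pad.
Only numpy, scipy, OpenCV 4.12 (cv2) and the standard library are available. Lean on these libraries where they do the work, as an engineer would, in place of code of your own. Each camera call takes 0.05 s, during which the arm holds its last target. There are 200 camera calls.

TASK

A shelf bracket has been slipped over the square steel post on the studio bench; lock it on with the linch pin lying beside it. Push the pin through the hole at the top of the post, head towards the robot and ring uppermost, until its head is home against the post, then flip the sprung ring over the top of the post and press it down until it snaps past the pin's end. Be gentle: the post is a little bent and set a little high or low, so feel where its hole really is, and never press on the post or the pin with more than about 50 N, and leave the other things on the bench alone.

Things in the scene. Friction and masses are not known exactly. Their poses are not given: they have to be found in the camera images.
- stand: Bench stand, bolted down: dark foot plate 120 x 120 x 8 mm, 42 mm square socket up to 46 mm, and clamped in it a bare steel square post 25 x 25 mm, top about 139 mm above the bench. Origin on the bench under the plate's middle; x is the way the pin goes through the post (away from the robot, within 0.4 rad of world x), z up. Only this foot is measured, not the post (see hole).
- hole (a point): The point 125 mm above the stand's origin: where the hole's middle should be. But the post is clamped up to 7 mm too high or low, and is bent, leaning up to 0.06 rad to the stand's +y or -y from a point 10 mm up (at the hole up to 7 mm aside): FEEL for it. Along x it is true. The post stands stiff. Round hole, 12 mm, 1 mm chamfers, along x through the 25 mm post, its middle always 14 mm below the post's top.
- shelf (a point): Middle of the shelf plate, 165 mm to the stand's -y, 85 mm above the bench: 150 x 150 mm with a 12 mm rim, a white tin on it reaching 143 mm. Its grey sleeve, 36 x 36 mm, covers the post from 60 to 114.5 mm above the bench and leaves the post's top 24.5 mm bare. These are for a true post: shelf and sleeve move with the post.
- pin: Loose steel linch pin, about 150 g, lying on the bench, ring up. Origin on the pin's axis at the shoulder (shank meets head), 9 mm above the bench; x along the shank to the tip, z up. Shank 10 mm thick, 39.5 mm long, its end slightly rounded. Head: block 36 mm long (x -36 to 0), 18 mm wide and high. Home, the shoulder bears on the post's near face and the tip stands 14.5 mm out of the far face.
- pin_grip (a point): Middle of the free rear part of the pin's head (25 mm behind the shoulder, on the axis), where it can be gripped across y clear of the ring: 20 mm long, 18 mm wide and high. When home, the head's flat underside lies 1.5 mm over the sleeve's top, which keeps the pin from rolling; let go, the head droops by up to 0.08 rad.
- pin_mid (a point): The point on the pin's axis 12.5 mm from the shoulder towards the tip: in the middle of the post when the pin is home. The pin slides freely in its hole (1 mm clearance all round), so a finger that drags on the ring can draw it back.
- ring (a joint): Angle of the ring about its pivot, rad. 0: flat round the shank, far side at the tip; positive: raised; starts at 0.85 to 1.3, leaning to the tip; limits -0.2 and 1.45. It stays where it is left (friction 0.025 N m). At about 0.12 its far side meets the shank's end; pressed with some 5 to 12 N it stretches over it, snaps at about 0 and falls to -0.2, held under the pin's end.
- ring_end (a point): Middle of the ring's far side, on the wire's centre. The ring: steel wire 5 mm thick, a circle of 48 mm between wire centres, pivoted in the head about the pin's y, 8 mm behind the shoulder; this point is 48 mm from the pivot. To close it press on the ring to both sides of this point (or one), 9 to 16 mm off in y: a finger right over it would meet the pin's end.
- bolt: Bystander: plain bolt with a square head and nut, 67 x 17 mm, lying down, no ring. Origin at its middle.
- tape: Bystander: roll of masking tape, 100 mm across, 24 mm high, lying flat. Origin under its middle.
- brush: Bystander: flat brush, 190 mm, lying down. Origin under its middle.
- gesso: Bystander: white plastic bottle, 64 mm across, 150 mm high. Origin under its middle.
- jar: Bystander: white cup for rinsing brushes, 76 mm across, 85 mm high. Origin under its middle.
- screwdriver: Bystander: screwdriver, 180 mm, black handle, lying down. Origin under its middle.
- paint_tin: Bystander: closed tin, 72 mm across, 75 mm high. Origin under its middle.
Mind the look-alikes: they are no part of the job. Of the things like the pin, leave any that is yellow; of the rest the larger one is meant.

How it is judged:
By the outcome, as a careful person would: the job done as asked, in the order asked, and still so for the second after the job is handed in, with the robot touching nothing.
It also fails if it takes over 72 s, if anything falls off the work surface, if the arm or the gripper's body presses on something with over 40 N, if the wrist force passes 120 N, or if a joint passes its speed limit or range.

## Working session

There is one attempt and no reset: what is moved stays moved. The work goes in short steps, Python scripts to look and compute and a tool call to move; the robot and the scene stay as the last step left them, time stands still between calls to the robot, and variables do not carry over. Pictures are saved under pics/ and viewed, at most 10 in all, crops included, and the job is handed in when it is done.

Besides the shell and the picture viewer there is one more tool, called after ">>>" as name(argument=value, ...), one argument or row to a line, values as JSON. jog_arm: Moves the arm, as the interface text tells. Its arguments: {"type":"object","properties":{"deltas":{"type":"array"},"grip_force":{"type":"number"}},"required":["deltas"]}

```bash
mkdir -p pics; ls; cat > h.py <<'E'
import numpy as np,cv2
from cell import arm,eyes,hand_in,cut_out,pinpoint
from scipy.spatial.transform import Rotation as Ro
def save(s,n,crop=None,k=1):
    im=s["image"][:,:,::-1]
    if crop: im=im[crop[1]:crop[3],crop[0]:crop[2]]
    cv2.imwrite("pics/"+n,cv2.resize(im,None,fx=k,fy=k,interpolation=cv2.INTER_CUBIC))
def cloud(s):
    K=np.array([[s["fx"],0,s["cx"]],[0,s["fy"],s["cy"]],[0,0,1]]);h,w=s["z_map"].shape
    u,v=np.meshgrid(np.arange(w),np.arange(h))
    dx=(u-s["cx"])/s["fx"];dy=(v-s["cy"])/s["fy"];x,y=dx.copy(),dy.copy()
    for _ in range(10):
        f=1+s["k1"]*(x*x+y*y);x,y=dx/f,dy/f
    z=s["z_map"];P=np.stack([x*z,y*z,z],-1)
    W=(P-s["t"])@np.asarray(s["R"]);W[z==0]=np.nan
    return W
def proj(s,X):
    c=np.asarray(s["R"])@X+s["t"];x,y=c[:2]/c[2];f=1+s["k1"]*(x*x+y*y)
    return s["fx"]*x*f+s["cx"],s["fy"]*y*f+s["cy"]
E
python3 - <<'E'
from h import *
st=arm.get_state();print(st["ee_pos"],st["tool_rot"],st["gripper_width"],st["t"])
for c in("scene","top"):
    s=eyes.snapshot(c);save(s,c+"0.png")
    print(c,s["fx"],np.round(-np.asarray(s["R"]).T@s["t"],3))
    for n in("stand","hole","shelf","pin","pin_grip","pin_mid","ring_end","bolt","tape","brush","gesso","jar","screwdriver","paint_tin"):
        for d in pinpoint(s,n)[:4]: print(n,round(d["confidence"],2),np.round(d["location"],3),np.round(proj(s,np.array(d["location"]))))
a=cv2.imread("pics/scene0.png");b=cv2.imread("pics/top0.png")
E
```

```text
pics
[0.14790704 0.63229923 0.22159252] [-8.96903417e-05  1.14654742e-01  9.93404979e-01 -9.10930096e-04] 0.09430615627621347 0.0
scene 366.4234946430291 [ 1.184 -0.238  1.135]
stand 0.65 [ 0.574 -0.178 -0.   ] [203. 224.]
hole 0.61 [ 0.573 -0.17   0.127] [201. 205.]
shelf 0.8 [ 0.569 -0.344  0.084] [150. 227.]
shelf 0.41 [ 0.332 -0.349  0.004] [140. 184.]
pin 0.58 [0.522 0.217 0.009] [300. 178.]
pin 0.49 [0.511 0.103 0.006] [270. 185.]
pin 0.45 [0.521 0.315 0.007] [322. 171.]
pin 0.33 [ 0.461 -0.015  0.009] [236. 184.]
pin_grip 0.57 [0.49 0.08 0.01] [263. 182.]
pin_grip 0.51 [ 0.33  -0.35   0.005] [140. 184.]
pin_grip 0.44 [0.496 0.213 0.011] [296. 173.]
pin_grip 0.39 [0.52  0.332 0.008] [326. 169.]
pin_mid 0.58 [0.525 0.302 0.007] [320. 172.]
pin_mid 0.43 [0.533 0.226 0.009] [303. 180.]
pin_mid 0.42 [0.511 0.116 0.011] [274. 183.]
ring_end 0.59 [0.538 0.225 0.047] [304. 175.]
ring_end 0.58 [0.533 0.287 0.004] [317. 176.]
ring_end 0.4 [0.524 0.14  0.008] [281. 185.]
bolt 0.54 [ 0.456 -0.012  0.007] [236. 183.]
tape 0.92 [0.728 0.146 0.001] [306. 231.]
brush 0.72 [ 0.78  -0.105 -0.00
[... 796 characters left out ...]
109  0.003] [274. 132.]
pin_mid 0.47 [0.515 0.113 0.014] [207. 229.]
ring_end 0.58 [0.544 0.219 0.052] [165. 220.]
ring_end 0.39 [0.532 0.289 0.005] [144. 230.]
ring_end 0.2 [ 0.573 -0.343  0.084] [372. 187.]
bolt 0.4 [ 0.457 -0.014  0.006] [254. 245.]
bolt 0.37 [0.644 0.375 0.002] [113. 195.]
bolt 0.17 [0.349 0.358 0.002] [122. 299.]
tape 0.76 [ 0.724  0.149 -0.   ] [189. 161.]
brush 0.7 [ 0.784 -0.108  0.003] [274. 133.]
brush 0.41 [0.523 0.218 0.012] [169. 230.]
gesso 0.87 [ 0.646  0.373 -0.   ] [114. 194.]
gesso 0.61 [ 0.458 -0.01   0.008] [252. 245.]
jar 0.78 [ 0.334 -0.348  0.001] [379. 278.]
screwdriver 0.8 [0.347 0.358 0.002] [122. 300.]
paint_tin 0.61 [0.722 0.297 0.002] [139. 166.]
```

```bash
python3 - <<'E'
import cv2,numpy as np
b=cv2.imread("pics/top0.png");a=cv2.imread("pics/scene0.png")
x=cv2.resize(b[205:255,110:270],None,fx=5,fy=5,interpolation=cv2.INTER_CUBIC)
y=cv2.resize(a[155:205,220:380],None,fx=5,fy=5,interpolation=cv2.INTER_CUBIC)
cv2.imwrite("pics/pins.png",np.vstack([x,y]))
E
```

```text
(no output)
```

View pics/pins.png

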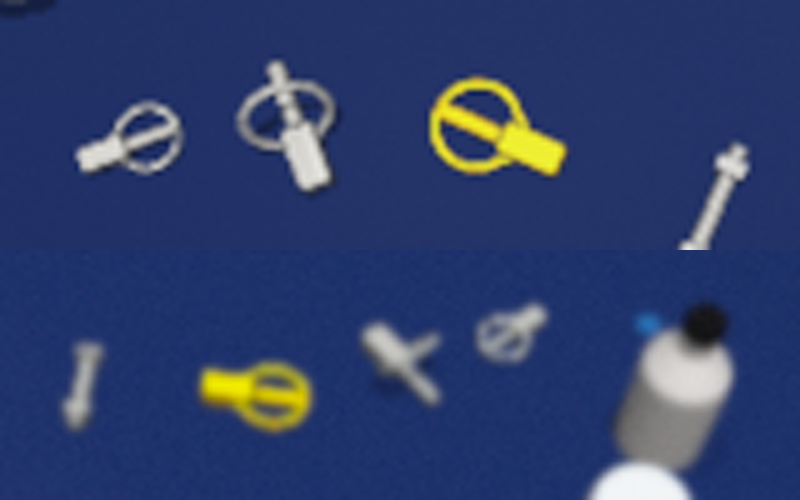

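View pics/top0.png

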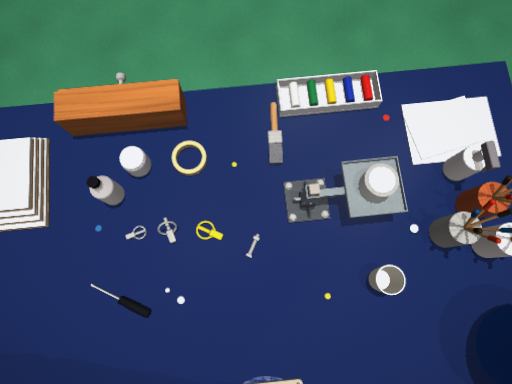

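Candidates in the top image: small grey pin (136,234), larger grey pin with raised ring (169,230), yellow pin (209,233), plain bolt (253,245). The larger grey at (169,230) fits: not yellow, larger, ring raised.

```bash
python3 - <<'E'
from h import *
s=eyes.snapshot("top");W=cloud(s)
def rng(c,r): return np.linalg.norm(W[...,:2]-c,axis=-1)<r
# pin points
m=rng([.523,.219],.06)&(W[...,2]>.004)
p=W[m];print("pin pts",len(p),p[:,2].max())
im=s["image"].astype(int);g=(im.min(2)>110)&rng([.523,.219],.06)
vs,us=np.nonzero(g)
K=W[g]
for v,u,w in zip(vs,us,K): print(u,v,np.round(w,3),end=';') if (u+v)%3==0 else None
print()
# stand plate: cloud height between 3 and 13mm
m=rng([.573,-.18],.1)&(W[...,2]>.004)&(W[...,2]<.014)
q=W[m][:,:2].astype(np.float32)*1000;print("plate",len(q),cv2.minAreaRect(q))
m=rng([.573,-.18],.03)&(W[...,2]>.125);q=W[m]
print("post",len(q),q.mean(0),q.min(0),q.max(0),cv2.minAreaRect(q[:,:2].astype(np.float32)*1000))
m=(abs(W[...,0]-.572)<.1)&(abs(W[...,1]+.345)<.1)&(W[...,2]>.075)&(W[...,2]<.1)
q=W[m][:,:2].astype(np.float32)*1000;print("shelf",len(q),cv2.minAreaRect(q))
E
```

```text
pin pts 244 0.05482047921262583
166 218 [ 0.56   0.227 -0.001];165 219 [0.555 0.227 0.016];164 220 [0.553 0.231 0.011];166 221 [0.549 0.224 0.015];169 221 [ 0.551  0.22  -0.002];165 222 [0.54  0.22  0.052];168 222 [0.54  0.212 0.049];171 222 [0.54  0.205 0.044];161 223 [0.539 0.231 0.051];164 223 [0.538 0.222 0.054];167 223 [0.538 0.216 0.045];173 223 [0.537 0.2   0.041];160 224 [0.536 0.234 0.05 ];166 224 [0.541 0.226 0.012];175 224 [0.535 0.196 0.036];159 225 [0.534 0.236 0.051];165 225 [0.539 0.229 0.011];168 225 [0.538 0.221 0.011];158 226 [0.532 0.24  0.047];167 226 [0.535 0.223 0.012];169 227 [0.532 0.218 0.01 ];175 227 [ 0.532  0.204 -0.002];168 228 [0.529 0.22  0.014];158 229 [0.525 0.242 0.039];167 229 [0.526 0.222 0.018];170 229 [0.526 0.215 0.013];169 230 [0.523 0.218 0.014];172 230 [0.522 0.209 0.017];159 231 [0.52  0.241 0.032];168 231 [0.52  0.22  0.019];171 231 [0.519 0.212 0.017];174 231 [0.519 0.204 0.014];167 232 [0.517 0.223 0.019];170 232 [0.516 0.214 0.02 ];173 232 [0.516 0.207 0.015];163 233 [0.516 0.234 0.017];166 233 [0.515 0.226 0.015];169 233 [0.514 0.217 0.
[... 398 characters left out ...]
73 238 [0.499 0.207 0.019];169 239 [0.497 0.218 0.018];172 239 [0.497 0.21  0.017];175 239 [0.496 0.202 0.018];171 240 [0.494 0.213 0.019];174 240 [0.493 0.205 0.018];170 241 [0.491 0.215 0.022];173 241 [0.491 0.208 0.016];172 242 [0.488 0.211 0.016];
plate 1120 ((573.217529296875, -185.4738311767578), (175.1671600341797, 156.8944549560547), 71.93994140625)
post 127 [ 0.56882927 -0.17614631  0.14305891] [ 0.55731661 -0.19011025  0.12631697] [ 0.58301823 -0.16439377  0.14884038] ((570.2374877929688, -177.16909790039062), (25.722536087036133, 25.581209182739258), 89.32169342041016)
shelf 1978 ((570.2459716796875, -331.4155578613281), (150.38893127441406, 171.88392639160156), 0.772696852684021)
```

>>> jog_arm(
  deltas=[1, 0, 0, 0, 0, 0, 0, 1, -0.02, -0.04, 0, 0, 0, 0, 1, -0.04, -0.04, 0, 0, 0, 0, 1, -0.04, -0.04, 0, 0, 0, 0, 1, -0.04, -0.04, 0, 0, 0, 0, 1, -0.04, -0.04, 0, 0, 0, 0, 1, -0.03, -0.04, 0, 0, 0, 0, 1, -0.02, -0.04, 0, 0, 0, 0, 1, -0.02, -0.03, 0, 0, 0, 0, 1, 0, 0, 0, 0, 0, 0],
)

```text
t: 2.8
ee_pos: [0.3218, 0.2717, 0.2228]
tool_rot: [0.0, 0.117, 0.993, -0.0]
wrist_force: [0.3, 0.7, 0.8]
gripper_width: 0.0939
grip_force: 0.0
```

>>> jog_arm(
  deltas=[1, -0.035, -0.004, 0.01, 0, 0, 0, 1, -0.035, -0.004, 0.01, 0, 0, 0, 1, -0.035, -0.004, 0.01, 0, 0, 0, 1, -0.035, -0.004, 0.02, 0, 0, 0, 1, -0.034, -0.004, 0.02, 0, 0, 0, 1, 0, 0, 0, 0, 0, -0.157, 1, 0, 0, 0, 0, 0, -0.157, 1, 0, 0, 0, 0, 0, -0.157, 1, 0, 0, 0, 0, 0, 0, 1, 0, 0, 0, 0, 0, 0],
)

```text
t: 4.05
ee_pos: [0.4857, 0.2158, 0.1524]
tool_rot: [0.0, -0.119, 0.993, 0.0]
wrist_force: [0.7, 0.0, -1.1]
gripper_width: 0.0939
grip_force: 0.0
```

```bash
cat > w1.py <<'E'
from h import *
import sys
st=arm.get_state();print(np.round(st["ee_pos"],4),np.round(Ro.from_quat(np.roll(st["tool_rot"],-1)).as_matrix(),3).tolist())
s=eyes.snapshot("wrist");save(s,sys.argv[1],k=1.5);W=cloud(s)
print("cam",np.round(-np.asarray(s["R"]).T@s["t"],3))
for n in("pin","pin_grip","pin_mid","ring_end"):
    for d in pinpoint(s,n)[:2]: print(n,round(d["confidence"],2),np.round(d["location"],4))
m=(np.linalg.norm(W[...,:2]-[.505,.214],axis=-1)<.06)&(W[...,2]>.0145)&(W[...,2]<.022)
n,l,stt,c=cv2.connectedComponentsWithStats(m.astype(np.uint8))
i=1+stt[1:,4].argmax();q=W[l==i];print(len(q),q.mean(0),cv2.minAreaRect(q[:,:2].astype(np.float32)*1000))
E
python3 w1.py w1.png
```

```text
[0.4857 0.2158 0.1524] [[-0.972, -0.237, 0.0], [-0.237, 0.972, 0.0], [-0.0, 0.0, -1.0]]
cam [0.421 0.201 0.315]
pin 0.86 [0.5231 0.2164 0.0134]
pin 0.74 [0.5038 0.1014 0.0066]
pin_grip 0.9 [0.5003 0.2108 0.0051]
pin_grip 0.73 [ 0.4643 -0.0124  0.0119]
pin_mid 0.8 [0.5341 0.2161 0.0063]
pin_mid 0.78 [0.529  0.3047 0.0098]
ring_end 0.77 [0.5251 0.1396 0.0081]
ring_end 0.75 [0.5387 0.2208 0.052 ]
528 [0.50430278 0.21594353 0.01823302] ((503.5763854980469, 218.61000061035156), (40.161102294921875, 30.52512550354004), 26.864946365356445)
```

View pics/w1.png

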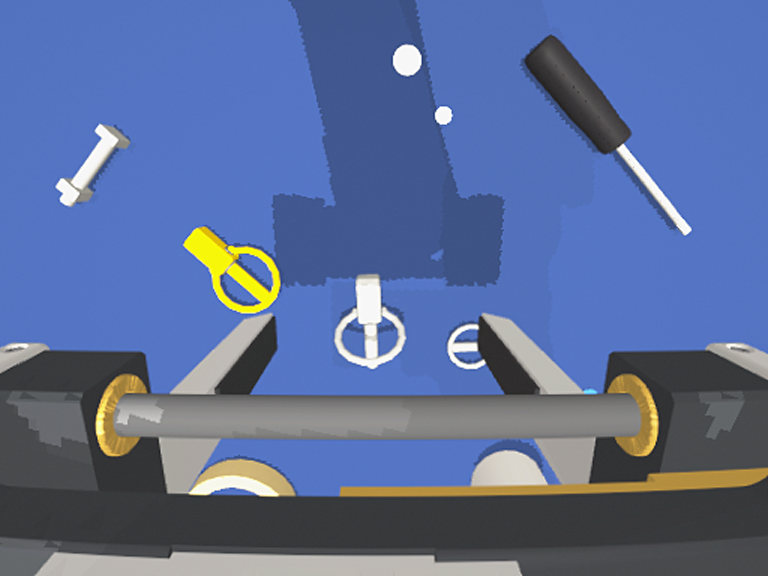

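The view shows the large grey pin at (369,315) with its head up towards (368,295) and raised ring over (370,335); the yellow (230,270) and small grey (468,345) ones are clear between/outside the fingers.

```bash
cat > w2.py <<'E'
from h import *
s=eyes.snapshot("wrist");W=cloud(s);im=s["image"].astype(int)
g=(im.min(2)>150)
for v in range(180,248,3):
    us=np.nonzero(g[v,220:275])[0]+220
    if len(us): print(v,us.min(),us.max(),np.round(W[v,us.min():us.max()+1].mean(0),4),np.round(np.nanmax(W[v,us][:,2]),3), len(us))
def ray(u,v,z):
    dx=(u-s["cx"])/s["fx"];dy=(v-s["cy"])/s["fy"];x,y=dx,dy
    for _ in range(10): f=1+s["k1"]*(x*x+y*y);x,y=dx/f,dy/f
    R=np.asarray(s["R"]);o=-R.T@s["t"];d=R.T@[x,y,1];return o+d*(z-o[2])/d[2]
A=[]
for v in range(185,209):
    us=np.nonzero(g[v,225:262])[0]+225
    if len(us)>8: A.append(ray(us.mean(),v,.018)[:2])
A=np.array(A);print(A[0],A[-1],len(A));c=A.mean(0);d=np.linalg.svd(A-c)[2][0];print(c,np.arctan2(d[1],d[0]))
E
python3 w2.py
```

```text
183 248 251 [0.4856 0.2148 0.0053] 0.007 4
186 238 253 [0.4876 0.2107 0.0166] 0.02 16
189 238 253 [0.4909 0.2115 0.0173] 0.02 16
192 238 253 [0.4943 0.2124 0.0173] 0.019 16
195 238 253 [0.4974 0.2131 0.0182] 0.019 16
198 238 253 [0.5009 0.2139 0.0182] 0.019 16
201 238 253 [0.5043 0.2147 0.0183] 0.02 16
204 239 254 [0.5075 0.2167 0.0181] 0.02 16
207 235 258 [0.5117 0.2177 0.0158] 0.019 24
210 232 263 [0.5147 0.2196 0.0164] 0.02 32
213 228 266 [0.5194 0.2201 0.0132] 0.022 31
216 226 268 [nan nan nan] 0.026 21
219 224 269 [0.5284 0.2215 0.0086] 0.029 20
222 224 270 [nan nan nan] 0.032 19
225 224 270 [nan nan nan] 0.037 17
228 223 269 [0.5388 0.2235 0.0109] 0.04 19
231 225 268 [0.5418 0.2248 0.0123] 0.043 18
234 226 266 [0.5438 0.2247 0.0169] 0.047 23
237 229 263 [0.5427 0.2246 0.0282] 0.05 28
240 233 259 [0.5362 0.2236 0.0512] 0.053 27
243 241 252 [0.5409 0.2253 0.0478] 0.053 12
[0.4862227 0.2104113] [0.51203206 0.21836241] 24
[0.49915551 0.21390273] 0.2970135580078644
```

>>> jog_arm(
  deltas=[0.5, -0.0102, -0.0052, 0.01, 0, 0, -0.02, 0.5, 0, 0, 0.03, 0, 0, 0, 0.5, 0, 0, 0.03, 0, 0, 0, 0.5, 0, 0, 0.03, 0, 0, 0, 0.5, 0, 0, 0.02, 0, 0, 0, 0.5, 0, 0, 0.01, 0, 0, 0, 0.5, 0, 0, 0.003, 0, 0, 0, 0.5, 0, 0, 0, 0, 0, 0, 0.5, 0, 0, 0, 0, 0, 0, 0, 0, 0, 0, 0, 0, 0],
  grip_force=15,
)

```text
t: 5.6
ee_pos: [0.4973, 0.2126, 0.0201]
tool_rot: [0.001, -0.13, 0.991, 0.0]
wrist_force: [0.4, 0.2, -0.2]
gripper_width: 0.0399
grip_force: 0.0
```

>>> jog_arm(
  deltas=[0, 0, 0, 0, 0, 0, 0, 0, 0, 0, 0, 0, 0, 0, 0, 0, 0, 0, 0, 0, 0, 0, 0, 0, 0, 0, 0, 0, 0, 0, 0, 0, 0, 0, 0, 0, 0, 0, 0, 0, 0, 0, 0, 0, 0, 0, 0, 0, 0, 0, 0, 0, 0, 0, 0, 0, 0, 0, 0, 0, 0, 0, 0, 0, 0, 0, 0, 0, 0, 0],
  grip_force=45,
)

```text
t: 6.85
ee_pos: [0.4969, 0.2124, 0.0196]
tool_rot: [0.0, -0.13, 0.991, 0.0]
wrist_force: [-1.1, -1.1, 4.5]
gripper_width: 0.0174
grip_force: 45.0
```

>>> jog_arm(
  deltas=[0, 0, 0, -0.02, 0, 0, 0, 0, 0, 0, -0.04, 0, 0, 0, 0, 0, 0, -0.04, 0, 0, 0, 0, 0, 0, -0.04, 0, 0, 0, 0, 0, 0, -0.04, 0, 0, 0.13, 0, 0, 0, 0, 0, 0, 0.13, 0, 0, -0.05, 0, 0, 0, 0, 0, 0, -0.05, 0, 0, 0, 0, 0, 0, -0.05, 0, 0, 0, 0, 0, 0, -0.05, 0, 0, 0, 0],
)

```text
t: 8.1
ee_pos: [0.4966, 0.0109, 0.199]
tool_rot: [-0.0, -0.001, 1.0, -0.0]
wrist_force: [1.0, 0.3, -1.6]
gripper_width: 0.0175
grip_force: 45.0
```

>>> jog_arm(
  deltas=[0, 0.01, -0.05, 0, 0, 0, 0, 0, 0.01, -0.05, 0, 0, 0, 0, 0, 0.01, -0.04, 0, 0, 0, 0, 0, 0.01, -0.03, 0, 0, 0, 0, 0, 0.004, -0.02, 0, 0, 0, 0, 0, 0, 0, 0, 0, 0, 0, 0, 0, 0, 0, 0, 0, 0, 0, 0, 0, 0, 0, 0, 0, 0, 0, 0, 0, 0, 0, 0, 0, 0, 0, 0, 0, 0, 0],
)

```text
t: 9.35
ee_pos: [0.4535, -0.1772, 0.1995]
tool_rot: [-0.0, -0.001, 1.0, 0.0]
wrist_force: [1.2, 0.7, -0.6]
gripper_width: 0.0171
grip_force: 45.0
```

```bash
cat > w3.py <<'E'
from h import *
st=arm.get_state();print(np.round(st["ee_pos"],4),np.round(Ro.from_quat(np.roll(st["tool_rot"],-1)).as_matrix(),3).tolist(),st["wrist_force"])
for c in("top","scene","wrist"):
    s=eyes.snapshot(c);W=cloud(s)
    if c=="wrist": save(s,"w3.png",k=1.5)
    for n in("hole","stand","pin","pin_mid","ring_end"):
        for d in pinpoint(s,n)[:1]: print(c,n,round(d["confidence"],2),np.round(d["location"],4))
    m=(np.linalg.norm(W[...,:2]-[.57,-.177],axis=-1)<.025)&(W[...,2]>.1)&(W[...,2]<.16)
    if m.sum()<10: continue
    z=W[m][:,2];zt=np.median(z[z>np.quantile(z,.6)])
    q=W[m&(abs(W[...,2]-zt)<.004)]
    print(c,m.sum(),len(q),zt,q.mean(0),q.min(0),q.max(0),cv2.minAreaRect(q[:,:2].astype(np.float32)*1000))
    m=(abs(W[...,0]-.572)<.1)&(abs(W[...,1]+.345)<.1)&(W[...,2]>.075)&(W[...,2]<.12)
    q=W[m];q=q[:,:2].astype(np.float32)*1000
    if len(q)>20: print("shelf",len(q),cv2.minAreaRect(q),np.median(W[m][:,2]))
E
python3 w3.py
```

```text
[ 0.4535 -0.1772  0.1995] [[-1.0, -0.002, -0.0], [-0.002, 1.0, 0.0], [0.0, 0.0, -1.0]] [ 1.20337088  0.65165342 -0.63032516]
top hole 0.77 [ 0.5713 -0.1741  0.1275]
top stand 0.6 [ 5.733e-01 -1.809e-01  5.000e-04]
top pin 0.5 [0.5077 0.1055 0.0052]
top pin_mid 0.64 [0.5132 0.1141 0.0095]
top ring_end 0.59 [0.5318 0.2888 0.0075]
top 226 99 0.14591611124589682 [ 0.56978505 -0.17725541  0.1458166 ] [ 0.55751161 -0.19009962  0.14193595] [ 0.58223366 -0.16483295  0.14963408] ((569.8728637695312, -177.47738647460938), (24.695592880249023, 25.266658782958984), 0.06919963657855988)
shelf 533 ((616.656982421875, -328.39447021484375), (78.26749420166016, 183.57870483398438), 11.356661796569824) 0.09354754748158346
scene hole 0.92 [ 0.5712 -0.1721  0.1279]
scene stand 0.7 [ 5.710e-01 -1.793e-01  2.000e-04]
scene pin 0.58 [ 0.4838 -0.1774  0.1877]
scene pin_mid 0.7 [0.5095 0.1158 0.0104]
scene ring_end 0.61 [0.5348 0.2827 0.0033]
scene 172 59 0.1464634434261072 [ 0.56968353 -0.17770687  0.14660974] [ 0.55637029 -0.19014449  0.14250582] [ 0.58307099 -0.16500004  0.14980748] ((569.7232666015625, -177.50559997558594), (26.523916244506836, 25.20405387878418), 0.4152836501598358)
shelf 1501 ((571.7896728515625, -331.7015380859375), (157.20640563964844, 173.3362579345703), 0.6276090741157532) 0.09311272538463503
wrist hole 0.9 [ 0.5765 -0.1758  0.1269]
wrist pin 0.79 [ 0.4809 -0.1789  0.1943]
wrist pin_mid 0.56 [ 0.4959 -0.1854  0.1877]
wrist ring_end 0.73 [ 0.4965 -0.1796  0.2319]
wrist 529 115 0.14198566711215144 [ 0.55720905 -0.17557997  0.14293195] [ 0.555709   -0.18702379  0.13802866] [ 0.56833084 -0.16327053  0.14596102] ((558.0313720703125, -173.09149169921875), (26.312204360961914, 10.543277740478516), 65.225830078125)
shelf 3504 ((532.1425170898438, -339.23956298828125), (80.2664794921875, 150.49302673339844), 2.077974557876587) 0.09279084624857076
```

View pics/w3.png

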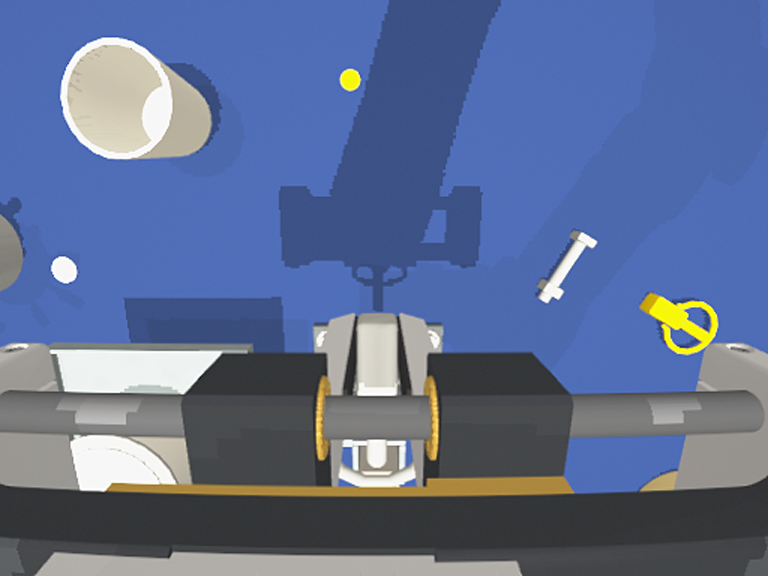

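The image shows the pin firmly held at (376,455) in line with the post at (385,460). Post top ≈ 0.146, so the hole should be ≈ z 0.132, y −0.1774.

>>> jog_arm(
  deltas=[0, 0, 0, 0.02, 0, 0, 0, 0, 0, 0, 0.02, 0, 0, 0, 0, 0, 0, 0.017, 0, 0, 0, 0, -0.012, 0, 0, 0, 0, 0, 0, -0.011, 0, 0, 0, 0, 0, 0, -0.008, 0, 0, 0, 0, 0, 0, -0.002, 0, 0, 0, 0, 0, 0, 0, 0, 0, 0, 0, 0, 0, 0, 0, 0, 0, 0, 0, 0, 0, 0, 0, 0, 0, 0],
)

```text
t: 11.5
ee_pos: [0.486, -0.1777, 0.1425]
tool_rot: [-0.0, -0.0, 1.0, 0.0]
wrist_force: [0.2, 0.7, -1.1]
gripper_width: 0.0175
grip_force: 45.0
```

```bash
python3 - <<'E'
from h import *
print(arm.get_state()["ee_pos"],arm.get_state()["wrist_force"])
s=eyes.snapshot("wrist");a=s["image"][265:330,200:300]
t=eyes.snapshot("top");b=t["image"][165:230,265:365]
c=np.vstack([cv2.resize(a,(600,390)),cv2.resize(b[:35],(600,210))])
cv2.imwrite("pics/w4.png",c[:,:,::-1])
E
```

```text
[ 0.4860232  -0.17766843  0.14250756] [ 0.20661202  0.74208572 -1.06281927]
```

View pics/w4.png

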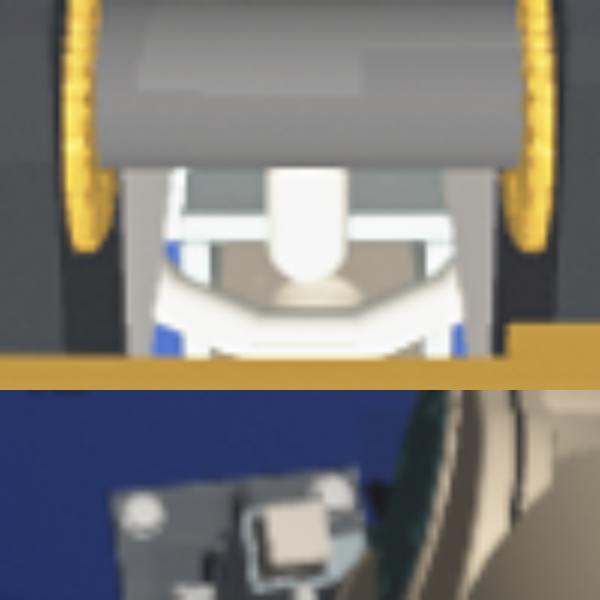

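Shank at crop x≈307, hole edge arc at ≈318 (post 213–425): the hole is slightly to +y. Shift +0.7 mm and feel forward.

>>> jog_arm(
  deltas=[0, 0, 0.0007, 0, 0, 0, 0, 0, -0.003, 0, 0, 0, 0, 0, 0, -0.002, 0, 0, 0, 0, 0, 0, -0.001, 0, 0, 0, 0, 0, 0, -0.001, 0, 0, 0, 0, 0, 0, -0.001, 0, 0, 0, 0, 0, 0, -0.001, 0, 0, 0, 0, 0, 0, 0, 0, 0, 0, 0, 0, 0, 0, 0, 0, 0, 0, 0, 0, 0, 0, 0, 0, 0, 0],
)

```text
t: 12.85
ee_pos: [0.4953, -0.1769, 0.1424]
tool_rot: [-0.0, -0.001, 1.0, 0.0]
wrist_force: [-0.1, 0.2, -1.9]
gripper_width: 0.0178
grip_force: 45.0
```

>>> jog_arm(
  deltas=[0, -0.001, 0, 0, 0, 0, 0, 0, -0.001, 0, 0, 0, 0, 0, 0, -0.001, 0, 0, 0, 0, 0, 0, -0.0005, 0, 0, 0, 0, 0, 0, -0.0005, 0, 0, 0, 0, 0, 0, 0, 0, 0, 0, 0, 0, 0, 0, 0, 0, 0, 0, 0, 0, 0, 0, 0, 0, 0, 0, 0, 0, 0, 0, 0, 0, 0, 0, 0, 0, 0, 0, 0, 0],
)

```text
t: 14.1
ee_pos: [0.4993, -0.1769, 0.1425]
tool_rot: [-0.0, -0.001, 1.0, 0.0]
wrist_force: [-0.1, 0.5, -0.8]
gripper_width: 0.0171
grip_force: 45.0
```

>>> jog_arm(
  deltas=[0, -0.001, 0, 0, 0, 0, 0, 0, -0.001, 0, 0, 0, 0, 0, 0, -0.001, 0, 0, 0, 0, 0, 0, -0.001, 0, 0, 0, 0, 0, 0, -0.001, 0, 0, 0, 0, 0, 0, -0.001, 0, 0, 0, 0, 0, 0, 0, 0, 0, 0, 0, 0, 0, 0, 0, 0, 0, 0, 0, 0, 0, 0, 0, 0, 0, 0, 0, 0, 0, 0, 0, 0, 0],
)

```text
t: 15.35
ee_pos: [0.5052, -0.1769, 0.1424]
tool_rot: [-0.0, -0.001, 1.0, 0.0]
wrist_force: [0.8, 0.4, -2.0]
gripper_width: 0.0176
grip_force: 45.0
```

```bash
python3 - <<'E'
from h import *
print(arm.get_state()["ee_pos"],arm.get_state()["wrist_force"],arm.get_state()["ft_torque"])
s=eyes.snapshot("wrist");a=s["image"][265:330,200:300]
t=eyes.snapshot("scene");u,v=map(int,proj(t,np.array([.56,-.177,.135])))
b=t["image"][v-20:v+20,u-40:u+40]
c=np.vstack([cv2.resize(a,(460,299)),cv2.resize(b,(460,230),interpolation=cv2.INTER_CUBIC)])
cv2.imwrite("pics/w5.png",c[:,:,::-1])
E
```

```text
[ 0.50524338 -0.17689271  0.14243956] [ 0.77057908  0.36510439 -2.00716848] [0.02049396 0.08556028 0.05260294]
```

View pics/w5.png

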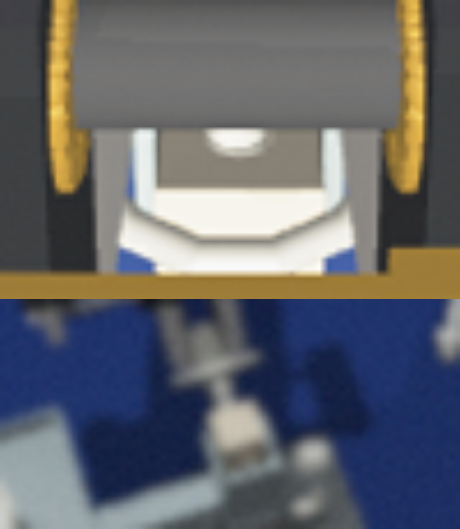

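The shank (237,140) disappears into the post's face with the hole's rim around it, and the scene view shows the same: it is entering. Continue.

>>> jog_arm(
  deltas=[0, -0.0015, 0, 0, 0, 0, 0, 0, -0.0015, 0, 0, 0, 0, 0, 0, -0.0015, 0, 0, 0, 0, 0, 0, -0.0015, 0, 0, 0, 0, 0, 0, -0.0015, 0, 0, 0, 0, 0, 0, -0.0015, 0, 0, 0, 0, 0, 0, -0.0015, 0, 0, 0, 0, 0, 0, -0.0015, 0, 0, 0, 0, 0, 0, 0, 0, 0, 0, 0, 0, 0, 0, 0, 0, 0, 0, 0],
)

```text
t: 16.7
ee_pos: [0.5172, -0.1769, 0.1424]
tool_rot: [-0.0, -0.001, 1.0, 0.0]
wrist_force: [-0.1, 0.1, -0.8]
gripper_width: 0.0178
grip_force: 45.0
```

>>> jog_arm(
  deltas=[0, -0.002, 0, 0, 0, 0, 0, 0, -0.002, 0, 0, 0, 0, 0, 0, -0.002, 0, 0, 0, 0, 0, 0, -0.002, 0, 0, 0, 0, 0, 0, -0.001, 0, 0, 0, 0, 0, 0, -0.001, 0, 0, 0, 0, 0, 0, -0.001, 0, 0, 0, 0, 0, 0, 0, 0, 0, 0, 0, 0, 0, 0, 0, 0, 0, 0, 0, 0, 0, 0, 0, 0, 0, 0],
)

```text
t: 17.95
ee_pos: [0.5283, -0.1768, 0.1425]
tool_rot: [-0.0, -0.001, 1.0, 0.0]
wrist_force: [-0.6, 0.7, -1.1]
gripper_width: 0.0178
grip_force: 45.0
```

>>> jog_arm(
  deltas=[0, -0.0005, 0, 0, 0, 0, 0, 0, -0.0005, 0, 0, 0, 0, 0, 0, -0.0005, 0, 0, 0, 0, 0, 0, -0.0005, 0, 0, 0, 0, 0, 0, -0.0005, 0, 0, 0, 0, 0, 0, 0, 0, 0, 0, 0, 0, 0, 0, 0, 0, 0, 0, 0, 0, 0, 0, 0, 0, 0, 0, 0, 0, 0, 0, 0, 0, 0, 0, 0, 0, 0, 0, 0, 0],
)

```text
t: 19.2
ee_pos: [0.5308, -0.1769, 0.1425]
tool_rot: [-0.0, -0.001, 1.0, 0.0]
wrist_force: [-0.2, 0.8, -2.1]
gripper_width: 0.0173
grip_force: 45.0
```

>>> jog_arm(
  deltas=[0, -0.0005, 0, 0, 0, 0, 0, 0, -0.0005, 0, 0, 0, 0, 0, 0, -0.0005, 0, 0, 0, 0, 0, 0, -0.0005, 0, 0, 0, 0, 0, 0, -0.0005, 0, 0, 0, 0, 0, 0, 0, 0, 0, 0, 0, 0, 0, 0, 0, 0, 0, 0, 0, 0, 0, 0, 0, 0, 0, 0, 0, 0, 0, 0, 0, 0, 0, 0, 0, 0, 0, 0, 0, 0],
)

```text
t: 20.45
ee_pos: [0.5321, -0.1768, 0.1422]
tool_rot: [-0.001, -0.001, 1.0, 0.0]
wrist_force: [-4.9, 0.2, 1.3]
gripper_width: 0.0181
grip_force: 45.0
```

>>> jog_arm(
  deltas=[0, -0.0005, 0, 0, 0, 0, 0, 0, -0.0005, 0, 0, 0, 0, 0, 0, 0, 0, 0, 0, 0, 0, 0, 0, 0, 0, 0, 0, 0, 0, 0, 0, 0, 0, 0, 0, 0, 0, 0, 0, 0, 0, 0, 0, 0, 0, 0, 0, 0, 0, 0, 0, 0, 0, 0, 0, 0, 0, 0, 0, 0, 0, 0, 0, 0, 0, 0, 0, 0, 0, 0],
)

```text
t: 21.7
ee_pos: [0.5322, -0.1769, 0.1421]
tool_rot: [-0.002, -0.0, 1.0, 0.0]
wrist_force: [-7.4, 0.6, 2.7]
gripper_width: 0.0174
grip_force: 45.0
```

```bash
python3 - <<'E'
from h import *
st=arm.get_state();print(st["ee_pos"],st["wrist_force"],st["ft_torque"],st["q"])
for c in("scene","wrist","top"):
    s=eyes.snapshot(c);W=cloud(s)
    for n in("pin","pin_mid","pin_grip","ring_end"):
        for d in pinpoint(s,n):
            L=np.array(d["location"])
            if L[2]>.1:print(c,n,round(d["confidence"],2),np.round(L,4),np.round(proj(s,L)))
    m=(abs(W[...,1]+.177)<.03)&(W[...,0]>.535)&(W[...,0]<.6)&(W[...,2]>.15)&(W[...,2]<.2)
    q=W[m]
    if len(q)>3: print(c,len(q),np.round(q[q[:,2].argsort()][-25::3],4).tolist())
E
```

```text
[ 0.53218498 -0.17686899  0.1421377 ] [-7.39823424  0.63216977  2.65187223] [-0.03104489  1.60768761  0.05646366] [ 0.26372014  0.60616543  0.01025278  1.84629391 -0.00817899  0.69327034
  1.85003742]
scene pin 0.58 [ 0.5636 -0.1805  0.1312] [197. 203.]
scene pin_mid 0.6 [ 0.5725 -0.178   0.1331] [198. 204.]
scene pin_grip 0.43 [ 0.5298 -0.1779  0.1317] [194. 194.]
scene ring_end 0.56 [ 0.5748 -0.1742  0.1714] [198. 198.]
scene 92 [[0.576, -0.1866, 0.1759], [0.5406, -0.1921, 0.1786], [0.54, -0.198, 0.1811], [0.5377, -0.1874, 0.1834], [0.5396, -0.1972, 0.1858], [0.5422, -0.1914, 0.1864], [0.5402, -0.1905, 0.1887], [0.5422, -0.1616, 0.1927], [0.5407, -0.1669, 0.1989]]
wrist pin 0.65 [ 0.5581 -0.1756  0.1332] [251. 262.]
wrist pin_mid 0.66 [ 0.5727 -0.1861  0.1296] [237. 278.]
wrist pin_grip 0.63 [ 0.5358 -0.1782  0.1301] [247. 230.]
wrist 545 [[0.5729, -0.182, 0.1755], [0.5734, -0.1786, 0.1756], [0.5741, -0.1769, 0.1756], [0.5726, -0.1775, 0.1757], [0.5731, -0.1792, 0.1759], [0.5411, -0.186, 0.1947], [0.5381, -0.1656, 0.1992], [0.5394, -0.1656, 0.1995], [0.5381, -0.186, 0.1999]]
top pin 0.46 [ 0.5608 -0.1761  0.1352] [314. 193.]
top pin_mid 0.38 [ 0.5691 -0.1703  0.1313] [311. 191.]
top 8 [[0.5583, -0.1537, 0.1502], [0.5621, -0.1534, 0.1559], [0.5643, -0.1534, 0.1578]]
```

>>> jog_arm(
  deltas=[0, 0.0004, 0, 0, 0, 0, 0, 0, 0.0004, 0, 0, 0, 0, 0, 0, 0, 0, 0, 0, 0, 0, 0.4, 0, 0, 0, 0, 0, 0, 0.4, 0, 0, 0, 0, 0, 0, 0.4, 0, 0, 0, 0, 0, 0, 0.4, 0, 0, 0, 0, 0, 0, 0.4, 0, 0, -0.01, 0, 0, 0, 0.4, 0, 0, -0.025, 0, 0, 0, 0.4, 0, 0, -0.025, 0, 0, 0],
)

```text
t: 23.7
ee_pos: [0.5336, -0.1769, 0.2037]
tool_rot: [0.0, -0.001, 1.0, -0.0]
wrist_force: [0.7, -0.3, 0.7]
gripper_width: 0.0376
grip_force: 0.0
```

>>> jog_arm(
  deltas=[0.223, 0, 0, -0.01, 0, 0, 0, 0.223, 0, 0, 0, 0, 0, 0, 0.223, 0, 0, 0, 0, 0, 0, 0.223, 0, 0, 0, 0, 0, 0, 0.223, 0, 0, 0, 0, 0, 0, 0.223, 0, 0, 0, 0, 0, 0, 0.223, 0, 0, 0, 0, 0, 0, 0.223, 0, 0, 0, 0, 0, 0, 0.223, 0, 0, 0, 0, 0, 0, 0.223, 0, 0, 0, 0, 0, 0],
)

```text
t: 24.95
ee_pos: [0.5335, -0.1769, 0.2125]
tool_rot: [0.0, -0.001, 1.0, -0.0]
wrist_force: [-0.7, 0.1, -0.5]
gripper_width: 0.0205
grip_force: 0.0
```

```bash
cat > r.py <<'E'
from h import *
import sys
st=arm.get_state();print(st["ee_pos"],st["gripper_width"],st["wrist_force"])
for c in("scene","wrist"):
    s=eyes.snapshot(c);W=cloud(s)
    for n in("pin","pin_mid","pin_grip","ring_end"):
        for d in pinpoint(s,n):
            L=np.array(d["location"])
            if L[2]>.1:print(c,n,round(d["confidence"],2),np.round(L,4),np.round(proj(s,L)))
    if c=="scene":
        a=s["image"][180:230,160:240]
    else: b=s["image"][225:315,200:310]
cv2.imwrite("pics/"+sys.argv[1],np.hstack([cv2.resize(a,None,fx=5,fy=5,interpolation=2),cv2.resize(b,(305,250),interpolation=2)])[:,:,::-1])
E
python3 r.py r1.png
```

```text
[ 0.53353787 -0.17687834  0.21247218] 0.020511727306118166 [-0.65034358  0.07210596 -0.5223764 ]
scene pin 0.46 [ 0.5568 -0.1797  0.1301] [196. 201.]
scene pin_mid 0.49 [ 0.5705 -0.1747  0.1279] [199. 204.]
scene pin_grip 0.43 [ 0.5306 -0.1759  0.1284] [195. 194.]
scene ring_end 0.73 [ 0.5706 -0.1773  0.1311] [198. 204.]
scene ring_end 0.57 [ 0.5675 -0.1734  0.1717] [197. 196.]
wrist pin 0.75 [ 0.5569 -0.1775  0.1343] [249. 223.]
wrist pin 0.24 [ 0.5736 -0.1776  0.1259] [249. 236.]
wrist pin_mid 0.91 [ 0.5722 -0.1838  0.1288] [243. 236.]
wrist pin_grip 0.92 [ 0.5349 -0.1774  0.127 ] [249. 199.]
```

View pics/r1.png

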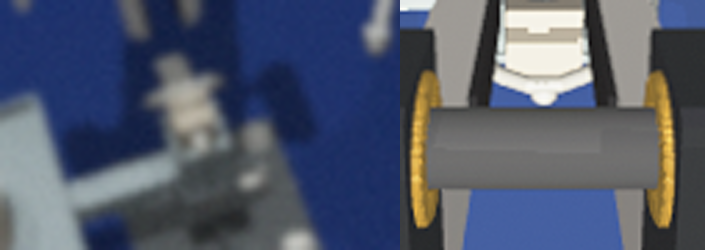

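>>> jog_arm(
  deltas=[0.223, -0.0185, 0, 0, 0, 0, 0, 0.223, -0.0185, 0, 0, 0, 0, 0, 0.223, 0, 0, 0.01, 0, 0, 0, 0.223, 0, 0, 0.009, 0, 0, 0, 0.223, -0.003, 0, 0.004, 0, 0, 0, 0.223, -0.005, 0, 0.005, 0, 0, 0, 0.223, -0.005, 0, 0.0055, 0, 0, 0, 0.223, -0.005, 0, 0.005, 0, 0, 0, 0.223, -0.0035, 0, 0.005, 0, 0, 0, 0.223, 0, 0, 0, 0, 0, 0],
)

```text
t: 26.7
ee_pos: [0.5919, -0.1767, 0.1683]
tool_rot: [-0.0, -0.001, 1.0, 0.0]
wrist_force: [0.5, -0.6, 0.9]
gripper_width: 0.021
grip_force: 0.2
```

```bash
python3 r.py r2.png
```

```text
[ 0.59193521 -0.1767165   0.16831707] 0.020963734105801688 [ 0.49723169 -0.63542184  0.87760176]
scene pin 0.62 [ 0.5588 -0.1779  0.1322] [197. 201.]
scene pin_mid 0.53 [ 0.5681 -0.1747  0.1271] [199. 204.]
scene pin_grip 0.37 [ 0.5343 -0.1784  0.1276] [195. 196.]
scene ring_end 0.37 [ 0.5586 -0.1787  0.1343] [196. 201.]
wrist pin 0.73 [ 0.5547 -0.1756  0.1338] [251. 166.]
wrist pin_grip 0.55 [ 0.532  -0.1777  0.1268] [248. 135.]
wrist ring_end 0.98 [ 0.5944 -0.1759  0.1507] [251. 225.]
```

View pics/r2.png

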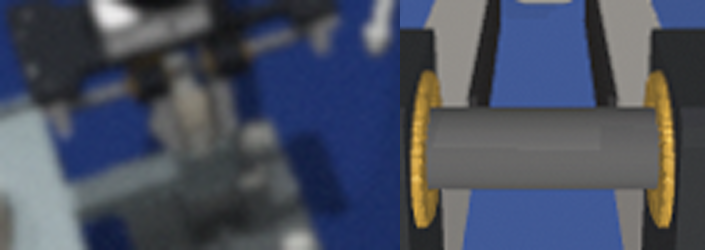

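>>> jog_arm(
  deltas=[0.223, -0.001, 0, 0.002, 0, 0, 0, 0.223, -0.001, 0, 0.002, 0, 0, 0, 0.223, -0.001, 0, 0.002, 0, 0, 0, 0.223, -0.0005, 0, 0.002, 0, 0, 0, 0.223, 0, 0, 0.001, 0, 0, 0, 0.223, 0, 0, 0.001, 0, 0, 0, 0.223, 0, 0, 0, 0, 0, 0, 0.223, 0, 0, 0, 0, 0, 0, 0.223, 0, 0, 0, 0, 0, 0, 0.223, 0, 0, 0, 0, 0, 0],
)

```text
t: 28.45
ee_pos: [0.5955, -0.1768, 0.159]
tool_rot: [0.0, -0.001, 1.0, 0.0]
wrist_force: [0.1, -0.6, -0.3]
gripper_width: 0.0209
grip_force: 0.2
```

>>> jog_arm(
  deltas=[0.223, 0, 0, 0.0005, 0, 0, 0, 0.223, 0, 0, 0.0005, 0, 0, 0, 0.223, 0, 0, 0.0005, 0, 0, 0, 0.223, 0, 0, 0.0005, 0, 0, 0, 0.223, 0, 0, 0.0005, 0, 0, 0, 0.223, 0, 0, 0, 0, 0, 0, 0.223, 0, 0, 0, 0, 0, 0, 0.223, 0, 0, 0, 0, 0, 0, 0.223, 0, 0, 0, 0, 0, 0, 0.223, 0, 0, 0, 0, 0, 0],
)

```text
t: 29.7
ee_pos: [0.5954, -0.1768, 0.1564]
tool_rot: [-0.0, -0.001, 1.0, 0.0]
wrist_force: [0.1, 0.5, 0.5]
gripper_width: 0.021
grip_force: 0.2
```

>>> jog_arm(
  deltas=[0.223, 0, 0, 0.0005, 0, 0, 0, 0.223, 0, 0, 0.0005, 0, 0, 0, 0.223, 0, 0, 0.0005, 0, 0, 0, 0.223, 0, 0, 0.0005, 0, 0, 0, 0.223, 0, 0, 0.0005, 0, 0, 0, 0.223, 0, 0, 0, 0, 0, 0, 0.223, 0, 0, 0, 0, 0, 0, 0.223, 0, 0, 0, 0, 0, 0, 0.223, 0, 0, 0, 0, 0, 0, 0.223, 0, 0, 0, 0, 0, 0],
)

```text
t: 30.95
ee_pos: [0.5961, -0.1768, 0.1544]
tool_rot: [0.001, -0.001, 1.0, -0.0]
wrist_force: [1.4, 0.4, 5.7]
gripper_width: 0.0211
grip_force: 2.6
```

>>> jog_arm(
  deltas=[0.223, 0, 0, 0.0005, 0, 0, 0, 0.223, 0, 0, 0.0005, 0, 0, 0, 0.223, 0, 0, 0.0005, 0, 0, 0, 0.223, 0, 0, 0.0005, 0, 0, 0, 0.223, 0, 0, 0, 0, 0, 0, 0.223, 0, 0, 0, 0, 0, 0, 0.223, 0, 0, 0, 0, 0, 0, 0.223, 0, 0, 0, 0, 0, 0, 0.223, 0, 0, 0, 0, 0, 0, 0.223, 0, 0, 0, 0, 0, 0],
)

```text
t: 32.2
ee_pos: [0.5967, -0.1769, 0.1532]
tool_rot: [0.001, -0.001, 1.0, -0.0]
wrist_force: [-0.4, 0.6, 9.2]
gripper_width: 0.0211
grip_force: 4.5
```

>>> jog_arm(
  deltas=[0.223, 0, 0, 0.0005, 0, 0, 0, 0.223, 0, 0, 0.0005, 0, 0, 0, 0.223, 0, 0, 0.0005, 0, 0, 0, 0.223, 0, 0, 0.0005, 0, 0, 0, 0.223, 0, 0, 0, 0, 0, 0, 0.223, 0, 0, 0, 0, 0, 0, 0.223, 0, 0, 0, 0, 0, 0, 0.223, 0, 0, 0, 0, 0, 0, 0.223, 0, 0, 0, 0, 0, 0, 0.223, 0, 0, 0, 0, 0, 0],
)

```text
t: 33.45
ee_pos: [0.5974, -0.1768, 0.1513]
tool_rot: [0.002, -0.001, 1.0, -0.0]
wrist_force: [2.9, 0.3, 8.5]
gripper_width: 0.0208
grip_force: 4.1
```

>>> jog_arm(
  deltas=[0.223, 0, 0, 0.0005, 0, 0, 0, 0.223, 0, 0, 0.0005, 0, 0, 0, 0.223, 0, 0, 0.0005, 0, 0, 0, 0.223, 0, 0, 0.0005, 0, 0, 0, 0.223, 0, 0, 0, 0, 0, 0, 0.223, 0, 0, 0, 0, 0, 0, 0.223, 0, 0, 0, 0, 0, 0, 0.223, 0, 0, 0, 0, 0, 0, 0.223, 0, 0, 0, 0, 0, 0, 0.223, 0, 0, 0, 0, 0, 0],
)

```text
t: 34.7
ee_pos: [0.5955, -0.1768, 0.1479]
tool_rot: [-0.0, -0.001, 1.0, 0.0]
wrist_force: [2.6, 0.1, 3.1]
gripper_width: 0.0206
grip_force: 1.7
```

```bash
python3 r.py r3.png
```

```text
[ 0.59547175 -0.17675967  0.1478878 ] 0.020647945047870344 [2.60200458 0.13554563 3.07017877]
scene pin 0.45 [ 0.5586 -0.1783  0.1315] [197. 201.]
scene pin_mid 0.54 [ 0.5701 -0.1747  0.1283] [199. 204.]
scene pin_grip 0.4 [ 0.5278 -0.1767  0.1318] [194. 193.]
wrist pin 0.95 [ 0.5563 -0.1786  0.1332] [247. 168.]
wrist pin_grip 0.74 [ 0.5342 -0.1776  0.1283] [248. 133.]
wrist ring_end 0.59 [ 0.6024 -0.1785  0.1312] [247. 232.]
```

>>> jog_arm(
  deltas=[0.223, 0, 0, 0.0005, 0, 0, 0, 0.223, 0, 0, 0.0005, 0, 0, 0, 0.223, 0, 0, 0.0005, 0, 0, 0, 0.223, 0, 0, 0.0005, 0, 0, 0, 0.223, 0, 0, 0, 0, 0, 0, 0.223, 0, 0, 0, 0, 0, 0, 0.223, 0, 0, 0, 0, 0, 0, 0.223, 0, 0, 0, 0, 0, 0, 0.223, 0, 0, 0, 0, 0, 0, 0.223, 0, 0, 0, 0, 0, 0],
)

```text
t: 36.45
ee_pos: [0.5955, -0.1767, 0.146]
tool_rot: [0.0, -0.001, 1.0, 0.0]
wrist_force: [-0.5, -0.6, -0.6]
gripper_width: 0.0208
grip_force: 0.1
```

Force is gone: snapped. Lift clear and check.

>>> jog_arm(
  deltas=[0.223, 0, 0, -0.01, 0, 0, 0, 0.223, 0, 0, -0.03, 0, 0, 0, 0.223, 0, 0, -0.04, 0, 0, 0, 0.223, 0.05, 0, -0.02, 0, 0, 0, 0.223, 0.05, 0, 0, 0, 0, 0, 0.223, 0.05, 0, 0, 0, 0, 0, 0.223, 0.02, 0, 0, 0, 0, 0, 0.223, 0, 0, 0, 0, 0, 0, 0.223, 0, 0, 0, 0, 0, 0, 0.223, 0, 0, 0, 0, 0, 0],
)

```text
t: 37.7
ee_pos: [0.4268, -0.1769, 0.246]
tool_rot: [0.0, -0.001, 1.0, -0.0]
wrist_force: [-0.4, -1.0, -0.2]
gripper_width: 0.0208
grip_force: 0.0
```

```bash
python3 - <<'E'
from h import *
o=[]
for c in("scene","wrist","top"):
    s=eyes.snapshot(c)
    for n in("pin","pin_mid","pin_grip","ring_end"):
        for d in pinpoint(s,n):
            L=np.array(d["location"])
            if L[2]>.1:print(c,n,round(d["confidence"],2),np.round(L,4),np.round(proj(s,L)))
    u,v=map(int,proj(s,np.array([.575,-.177,.135])));v=min(v,383-30)
    k=40 if c=="wrist" else 22
    o.append(cv2.resize(s["image"][max(v-k,0):v+k,u-k:u+k],(390,390),interpolation=2))
cv2.imwrite("pics/f.png",np.hstack(o[:2])[:,:,::-1])
E
```

```text
scene pin 0.44 [ 0.5588 -0.1799  0.131 ] [196. 201.]
scene pin_mid 0.48 [ 0.5676 -0.1726  0.1301] [199. 203.]
scene pin_grip 0.6 [ 0.5279 -0.175   0.1265] [195. 194.]
scene ring_end 0.45 [ 0.595  -0.1777  0.1245] [200. 211.]
wrist pin 0.91 [ 0.558  -0.1763  0.1348] [250. 302.]
wrist pin_mid 0.71 [ 0.572  -0.1818  0.131 ] [246. 310.]
wrist pin_mid 0.61 [ 0.5573 -0.1776  0.1333] [249. 300.]
wrist pin_grip 0.9 [ 0.5329 -0.1785  0.1275] [249. 279.]
wrist ring_end 0.54 [ 0.5982 -0.1771  0.13  ] [250. 328.]
top pin 0.69 [ 0.5597 -0.1759  0.133 ] [314. 194.]
top pin_mid 0.53 [ 0.5692 -0.1704  0.1308] [311. 191.]
top pin_grip 0.56 [ 0.5354 -0.1774  0.1245] [315. 204.]
top ring_end 0.46 [ 0.599  -0.1763  0.1297] [312. 179.]
```

View pics/f.png

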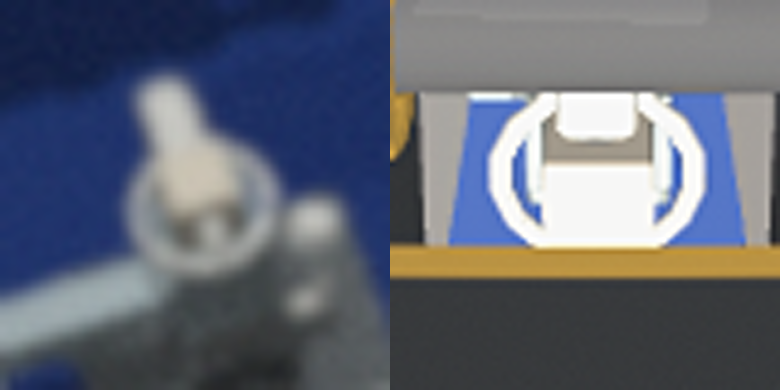

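The ring lies flat around the post, beyond the pin's end (scene crop: end at (212,235), ring at (200,270)). The head sits against the post.

```bash
python3 -c "
from cell import hand_in
print(hand_in())"
```

```text
the job is handed in; nothing more can be done
None
```

I pushed the larger grey linch pin home through the post and snapped its ring down past the pin's end, then handed the job in after about 38 s, with no force reading over 10 N; `hand_in` gave no verdict.

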